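Shut the paint station on a drying figure

ROBOT

A 6-joint arm with a two-finger parallel gripper is mounted at the origin on the work surface. World frame = base frame: x ahead of the robot, y to its left, z up, the work surface at z = 0. Lengths are in mm, angles in degrees, forces in N, time in s.
With the tool pointing down it reaches from about 375 to 900 mm from the base axis. Payload 3.1 kg.
Tool frame: the origin (TCP) lies at the very end of the fingers, on their centre line; the grasp point (between the pads) lies 19 mm behind it; z points along the fingers, y is the line along which they close (so a half turn about z gives the same grasp; the last joint's range is limited). The gripper opens to 85 mm and grips with 20 to 120 N. Pads are 22 mm wide; open, the fingers measure 114 mm over their backs; the gripper's body (76 mm by 85 mm) begins 54 mm behind the grasp point. The pads swing forward as they close: fully open they stand 13 mm farther back than shut.
Start: joints at [61.622, 30.224, 82.088, -0, 67.689, -10.227], TCP at [194.663, 593.888, 203.51] pointing down, gripper open.
Joint ranges: [-176.69, 176.69], [-43.24, 126.21], [12.49, 139.97], [-82, 262], [0, 151.66], [-163.58, 163.58]. Speed limits (degrees/s): [159.86, 159.86, 180, 180, 180, 180].

INTERFACE

Orientations are given as a 3x3 rotation matrix whose columns are the frame's x, y, z axes.
In Python, from rig import observe, camera, camera_params, sign_off gives the robot as it stands. The module is installed in compiled form; this text tells all that it offers.
- The arm moves only by the shell command python3 -m inch 'ROWS' [OPENING]. ROWS is JSON, a list of rows, each a list of 6 numbers: the shift along the world's x, y, z in m, then the turn, a rotation vector about the world's x, y, z in degrees. In form: [[tx, ty, tz, rx, ry, rz], ...]. A call has 1 to 20 rows; each row is the pose to reach, as a shift and turn from the pose commanded when the call began; what a row does not reach only later rows make up. A row lasts 1/8 s, in which the tool goes at most 62.5 mm and 10.7 degrees, less where a joint would pass 70% of its speed; a pose out of reach is approached as far as the arm can. A call with a gripper value outside its range is refused whole. OPENING is the finger opening in m, from 0 to 0.0854, set as the call begins (- or left out, the last holds). The fingers move at their own pace and stop on an object; the grip force is fixed at half the most. Time passes only in rows, so rows that repeat a pose let the fingers close. It gives the time, the measured TCP pose, the force, the opening and the grip force at its end, in the units of the state.
- observe(): the state, without advancing time (a new reading comes with each control period).
- camera(name): name is "scene" or "top"; returns (picture, depth): 480x640x3 uint8, red, green, blue; 480x640 float32, mm along the optical axis (not along the pixel's ray), 0 where there is no reading.
- camera_params(name): a dict with "vertical_fov" (degrees; the focal length in pixels is half the picture's height over the tangent of half this angle, whatever the lens; pixels are square), "cx", "cy" (the principal point, pixels), "k1" (the pictures are not rectified: a ray, as slopes to the right and down, at radius r is drawn at 1 + k1 r^2 times it, then the intrinsics apply), "R" (3x3) and "t" (3): a world point X has camera coordinates R X + t. Camera axes: x right, y down, z forward; pixel columns grow to the right and rows downward; lengths in mm; the calibration is good to about 2 mm. A picture is of the moment at which its call begins. camera_params takes no time and is no camera call.
- sign_off(): hands the job in; it is judged then, once.
The state is a dict: "t": time; "q": joint angles; "qvel": joint speeds; "tau": joint torques, N m; "tool_pos": TCP position; "tool_rot": TCP orientation; "contact_force": force on the tool from outside, world axes, zero at the start; "ft_torque": the same for the moment, N m; "grip_width": finger opening in mm; "finger_force": force on a finger pad.
Only numpy, scipy, OpenCV 4.12 (cv2) and the standard library are available. Lean on these libraries where they do the work, as an engineer would, in place of code of your own. Each camera call takes 0.05 s, during which the arm holds its last target. There are 200 camera calls.

TASK

Put the freshly painted red figure away to dry: with your fingertips push the blue drawer it stands in fully home, then press the open green lid of the paint station down until it is fully shut. Do not slam either one, do not touch the wet figure or let it fall over, and leave the bottles, the water pot and the archer where they stand.

Things in the scene. Friction and masses are not known exactly. Their poses are not given: they have to be found in the camera images.
- case: Pale wooden paint station, fixed to the table. Its base is 200 deep (x) x 220 wide (y) x 75 high and holds the drawer; on the base stands a lidded paint tray, 130 x 200, from 75 to 118 mm above the table and set back 70 mm from the base's front face. Origin: centre of the base's underside, on the table; +x points from the drawer front to the back, +y to the hinge side of the lid, z up.
- drawer (a joint): Drawer opening in m: 0 is fully home (its front flush with the case front), 0.12 is the stop; starts 0.06 to 0.09 open. It slides out along the case's -x, does not spring back, and resists with about 1 N of friction.
- drawer_front (a point): Middle of the outer face of the plain blue drawer front (204 wide, 10 thick, from 4 to 66 mm above the table, no handle); the point is 45 mm above the table and moves with the drawer. With the drawer home it lies at x = -100 mm, y = 0 in the case's frame. The face looks along -x of the point, whose axes are the case's.
- lid (a joint): Lid angle in rad: 0 is shut (level, resting on the tray), it grows as the free edge rises; starts 0.75 to 1.15 open, stop at 1.35. A stiff hinge holds it at any angle; it takes about 1 to 3 N at 150 mm from the hinge to push it down.
- lid_hinge (a point): Middle of the lid's hinge line, fixed on the case at x = 35, y = 100, z = 118 mm in the case's frame. The line runs along the case's x. The lid's underside passes through it.
- lid_edge (a point): Middle of the free edge on the outer (upper) face of the green lid, a flat panel 130 mm along the hinge x 200 mm from hinge to edge x 6 mm thick, with no handle. When shut the lid reaches from the hinge along the case's -y; open, it stands up leaning over the tray, so it is closed by pushing its outer face from the hinge side (+y) and above, down towards -y. The point turns with the lid: its z is the outward normal, its +y points to the hinge.
- figure: Wet red miniature, 43 high on a black 25 x 25 base, 30 g, standing loose on the drawer's floor (8 mm above the table) behind the drawer front. Origin: centre of the base's underside.
- archer: Blue archer miniature, 43 high on a 25 x 25 base, loose on the table. Origin: centre of its underside.
- green_paint: Green dropper bottle with white cap, 25 across, 78 high, loose. Origin: centre of its underside.
- black_paint: Black dropper bottle, 25 across, 78 high, loose. Origin: centre of its underside.
- water_pot: White plastic cup, 60 across at the rim, 70 high, loose. Origin: centre of its underside.

How it is judged (in metres and radians):
On the way, in this order (a step that is already met when the one before it is completed fails the run):
1. the drawer is pushed fully home while the lid is still open (value of joint drawer below 0.004 m and value of joint lid above 0.3 rad), for 0.2 s.
2. the lid is pressed fully shut (value of joint lid below 0.035 rad), for 0.2 s.
At the end, for the whole second after the job is handed in: The drawer is home within 4 mm, the lid is shut within 0.035 rad (7 mm at its edge), the red figure stands upright (within 0.2 rad) and at rest inside the drawer, and each bystander is within 15 mm of where it started (value of joint drawer below 0.004 m and value of joint lid below 0.035 rad and angle between figure's own z axis and vertical below 0.2 rad and linear speed of figure below 0.02 m/s and x of figure in the frame of case above -0.09 m and height (world z) of figure below 0.02 m and distance of each of archer, green_paint, black_paint, water_pot from where it was at the start of the episode below 0.015 m); the robot touches nothing.
It fails at once if the robot touches the wet figure (contact force between figure and the fingers above 0.1 N or contact force between figure and the arm above 0.1 N).
It fails at once if the wet figure falls over or is lifted out (angle between figure's own z axis and vertical above 0.5 rad or height (world z) of figure above 0.03 m).
It fails at once if the drawer is slammed (faster than 0.4 m/s) (velocity of joint drawer below -0.4 m/s).
It fails at once if the lid is slammed (faster than 4 rad/s) (velocity of joint lid below -4 rad/s).
It fails at once if a bottle, the water pot or the archer is moved over 15 mm, lifted or knocked over (distance of any of archer, green_paint, black_paint, water_pot from where it was at the start of the episode above 0.015 m or angle between any of archer, green_paint, black_paint, water_pot's own z axis and vertical above 0.4 rad).
It also fails if it takes over 50 s, if anything falls off the work surface, if the arm or the gripper's body presses on something with over 40 N, if the wrist force passes 120 N, or if a joint passes its speed limit or range.

## Working session

There is one attempt and no reset: what is moved stays moved. The work goes in short steps, Python scripts to look and compute and a shell command to move; the robot and the scene stay as the last step left them, time stands still between calls to the robot, and variables do not carry over. Pictures are saved under pics/ and viewed, at most 10 in all, crops included, and the job is handed in when it is done.

```bash
mkdir -p pics; cat > h.py <<'E'
import numpy as np,cv2
from rig import *
def cloud(name,d=None):
    im,dep=camera(name);p=camera_params(name)
    f=240/np.tan(np.radians(p["vertical_fov"]/2))
    K=np.array([[f,0,p["cx"]],[0,f,p["cy"]],[0,0,1.]])
    u,v=np.meshgrid(np.arange(640.),np.arange(480.))
    n=cv2.undistortPoints(np.stack([u,v],-1).reshape(-1,1,2),K,np.array([p["k1"],0,0,0,0.])).reshape(480,640,2)
    c=np.dstack([n[...,0]*dep,n[...,1]*dep,dep])
    X=(c-np.array(p["t"]))@np.array(p["R"])
    X[dep==0]=np.nan
    return im,X
E
python3 - <<'E'
from h import *
for n in("scene","top"):
    im,X=cloud(n);cv2.imwrite(f"pics/{n}0.png",im[...,::-1]);np.savez(f"{n}0.npz",im=im,X=X)
    print(n,camera_params(n)["k1"],np.isfinite(X[...,0]).mean())
print(observe()["tool_rot"])
E
```

```text
scene -0.14925546155106612 0.9961002604166667
top -0.06868661483712704 0.99626953125
[[-9.50242618e-01  3.11509357e-01 -9.41752095e-04]
 [ 3.11510590e-01  9.50241038e-01 -1.76674685e-03]
 [ 3.44533316e-04 -1.97220390e-03 -9.99997996e-01]]
```

View pics/scene0.png

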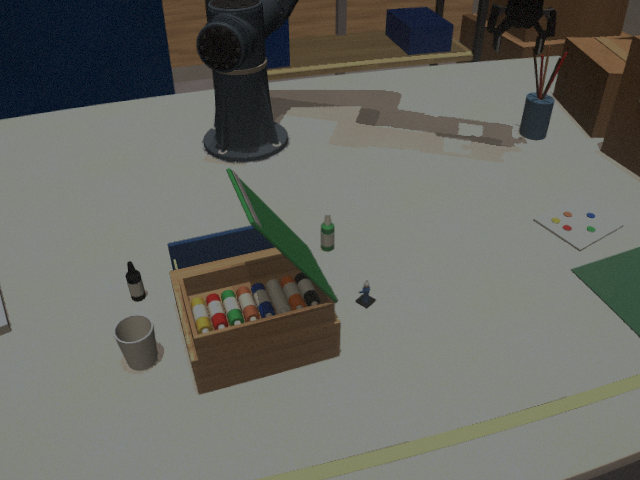

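View pics/top0.png

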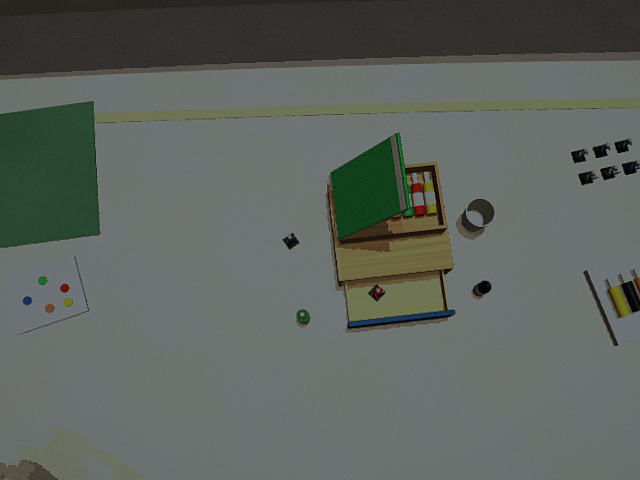

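The top view shows the drawer front at about (400,319), the figure at (377,293), the open lid around (370,190), the green bottle at (303,317), the archer at (291,241), the black bottle at (482,288) and the pot at (478,215). The gripper is out of the way.

```bash
python3 - <<'E'
from h import *
d=np.load("top0.npz");im,X=d["im"],d["X"];hsv=cv2.cvtColor(im,cv2.COLOR_RGB2HSV)
np.set_printoptions(precision=1,suppress=True)
for n,(u,v) in dict(green=(303,317),archer=(291,241),black=(482,288),pot=(478,215),fig=(377,293),table=(300,400)).items():
    P=X[v-22:v+22,u-22:u+22].reshape(-1,3); 
    if n in("fig",): P=X[v-8:v+9,u-8:u+9].reshape(-1,3)
    P=P[P[:,2]>(12 if n!="fig" else 25)]; 
    if len(P): print(n,len(P),(P.min(0)+P.max(0))/2,P.min(0),P.max(0))
R=np.zeros((480,640),bool);R[120:340,315:470]=1
H,S,V=hsv[...,0],hsv[...,1],hsv[...,2]
b=R&(H>100)&(H<125)&(S>120)&(X[...,2]>50)&(X[...,2]<75);b[:300]=0
P=X[b];print("front",len(P),P.min(0),P.max(0));
r=cv2.minAreaRect(P[:,:2].astype(np.float32));print(r,np.median(P[:,2]))
t=R&(abs(X[...,2]-75)<4)&(H<30);t[:225]=0
P=X[t];print("top shelf",len(P),cv2.minAreaRect(P[:,:2].astype(np.float32)),np.median(P[:,2]))
g=R&(H>45)&(H<80)&(S>120)&(X[...,2]>110);g=cv2.erode(g.astype(np.uint8),np.ones((3,3)))>0
n,l,s,c=cv2.connectedComponentsWithStats(g.astype(np.uint8));k=1+s[1:,4].argmax();P=X[l==k]
c0=P.mean(0);nrm=np.linalg.svd(P-c0,full_matrices=0)[2][2];nrm*=np.sign(nrm[2])
print("lid",len(P),c0,nrm,"angle",np.arccos(nrm[2]),"rms",((P-c0)@nrm).std(),P.min(0),P.max(0))
for i in(0,1,2):print(P[P[:,i].argmin()],P[P[:,i].argmax()])
E
```

```text
green 158 [455.8  77.4  48.5] [443.8  65.1  14.2] [467.7  89.8  82.8]
archer 57 [609.9  98.   30.5] [601.2  89.   14.1] [618.6 107.   46.9]
black 178 [ 500.3 -274.6   47.6] [ 488.8 -286.7   12.4] [ 511.8 -262.6   82.8]
pot 634 [ 644.9 -273.8   43.6] [ 614.9 -302.8   12.2] [ 675.  -244.8   75.1]
fig 57 [498.4 -73.4  40.9] [489.8 -84.5  27.6] [506.9 -62.3  54.1]
front 580 [ 431.8 -210.3   50.2] [456.7  -8.3  72.8]
((444.4045104980469, -109.15727996826172), (10.401176452636719, 202.86041259765625), 4.705527305603027) 65.81923429203397
top shelf 3760 ((580.3892211914062, -98.67878723144531), (110.03582763671875, 220.7922821044922), 4.425215721130371) 75.25811973827574
lid 4160 [655.3 -41.5 203.6] [-0.1  0.8  0.6] angle 0.98724450256207 rms 1.1537596252705185 [590.6 -89.6 124.9] [721.7  12.6 272.7]
[590.6   0.3 135.6] [721.7 -74.  256.6]
[605.9 -89.6 266.6] [705.4  12.6 129. ]
[675.5   9.9 124.9] [666.7 -84.3 272.7]
```

```bash
python3 -m inch '[[0.015,-0.03,0,0,0,1],[0.04,-0.08,0,0,0,3],[0.06,-0.13,0,0,0,6],[0.085,-0.18,0,0,0,8],[0.11,-0.23,0,0,0,10],[0.13,-0.28,0,0,0,13],[0.155,-0.33,0,0,0,15],[0.17,-0.38,0,0,0,18],[0.18,-0.43,0,0,0,20],[0.185,-0.48,0,0,0,22.5],[0.19,-0.53,0,0,0,22.5],[0.195,-0.58,0,0,0,22.5],[0.2,-0.63,0,0,0,22.5],[0.205,-0.675,0,0,0,22.5],[0.208,-0.7,0,0,0,22.5],[0.21,-0.706,0,0,0,22.5],[0.21,-0.706,0,0,0,22.5],[0.21,-0.706,0,0,0,22.5]]' 0; python3 -c "
from rig import *;s=observe();print(s['tool_pos'],s['tool_rot'],s['q'],s['contact_force'])"
```

```text
t: 2.35
tool_pos: [404.1, -110.8, 203.3]
tool_rot: [[-0.997, -0.077, -0.001], [-0.077, 0.997, 0.001], [0.001, 0.001, -1.0]]
contact_force: [-0.6, -0.7, -0.0]
grip_width: 0.1
finger_force: 0.0
[ 404.12655577 -110.77833158  203.34503144] [[-9.97018345e-01 -7.71598286e-02 -8.83825750e-04]
 [-7.71605708e-02  9.97018326e-01  8.38887085e-04]
 [ 8.16462086e-04  9.04582312e-04 -9.99999258e-01]] [-3.07023649e+01  1.43999699e+01  1.10097381e+02  1.87580346e-02
  5.55707324e+01 -1.25138334e+02] [-0.55327969 -0.72756391 -0.03090251]
```

```bash
python3 -m inch '[[0,0,-0.02,0,0,0],[0,0,-0.06,0,0,0],[0,0,-0.10,0,0,0],[0,0,-0.135,0,0,0],[0,0,-0.155,0,0,0],[0,0,-0.165,0,0,0],[0,0,-0.165,0,0,0],[0.005,0,-0.165,0,0,0],[0.010,0.001,-0.165,0,0,0],[0.014,0.001,-0.165,0,0,0],[0.018,0.001,-0.165,0,0,0],[0.021,0.002,-0.165,0,0,0],[0.024,0.002,-0.165,0,0,0],[0.027,0.002,-0.165,0,0,0],[0.03,0.002,-0.165,0,0,0],[0.034,0.002,-0.165,0,0,0],[0.038,0.003,-0.165,0,0,0],[0.042,0.003,-0.165,0,0,0],[0.047,0.003,-0.165,0,0,0],[0.052,0.004,-0.165,0,0,0]]'
python3 -m inch '[[0.005,0,0,0,0,0],[0.01,0.001,0,0,0,0],[0.015,0.001,0,0,0,0],[0.02,0.002,0,0,0,0],[0.025,0.002,0,0,0,0],[0.028,0.002,0,0,0,0],[0.03,0.002,0,0,0,0],[0.03,0.002,0,0,0,0]]'
python3 - <<'E'
from h import *
im,X=cloud("top");cv2.imwrite("pics/top1.png",cv2.resize(im[180:360,280:520,::-1],None,fx=3,fy=3))
E
```

```text
t: 4.85
tool_pos: [457.1, -108.1, 38.5]
tool_rot: [[-0.997, -0.076, 0.0], [-0.076, 0.997, -0.0], [-0.0, -0.0, -1.0]]
contact_force: [0.2, 0.6, -0.0]
grip_width: 0.0
finger_force: 0.0
t: 5.85
tool_pos: [486.7, -106.1, 38.5]
tool_rot: [[-0.997, -0.076, -0.0], [-0.076, 0.997, 0.0], [0.0, 0.0, -1.0]]
contact_force: [-0.5, -0.4, -0.1]
grip_width: 0.5
finger_force: 0.0
```

View pics/top1.png

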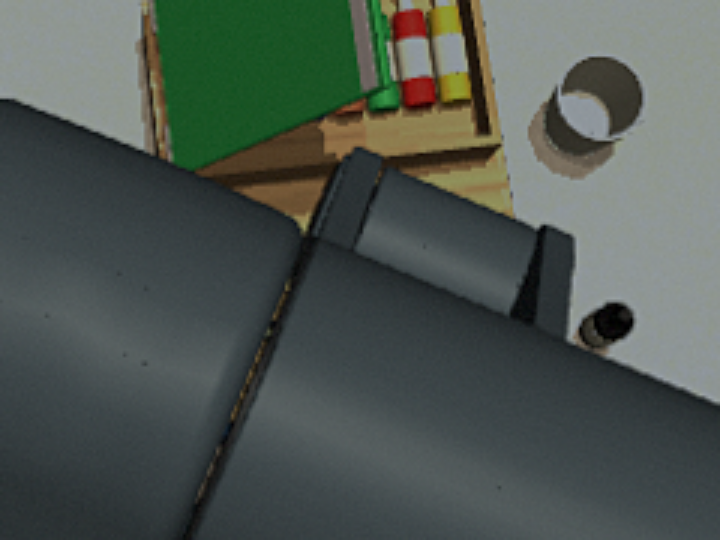

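The arm hides the drawer from the top view; only the pot, black bottle and lid edge are visible. I'll check with the scene view and the depth of the arm near the lid.

```bash
python3 - <<'E'
from h import *
im,X=cloud("scene");cv2.imwrite("pics/scene1.png",cv2.resize(im[60:360,60:460,::-1],None,fx=2,fy=2))
im,X=cloud("top")
np.set_printoptions(precision=0,suppress=True)
for u,v in((300,225),(340,240),(375,255),(395,240),(460,265),(440,250)):print(u,v,X[v,u])
E
```

```text
300 225 [455.  49. 776.]
340 240 [443.  20. 774.]
375 255 [431.  -6. 772.]
395 240 [519. -64. 417.]
460 265 [ 484. -151.  407.]
440 250 [ 510. -130.  383.]
```

View pics/scene1.png

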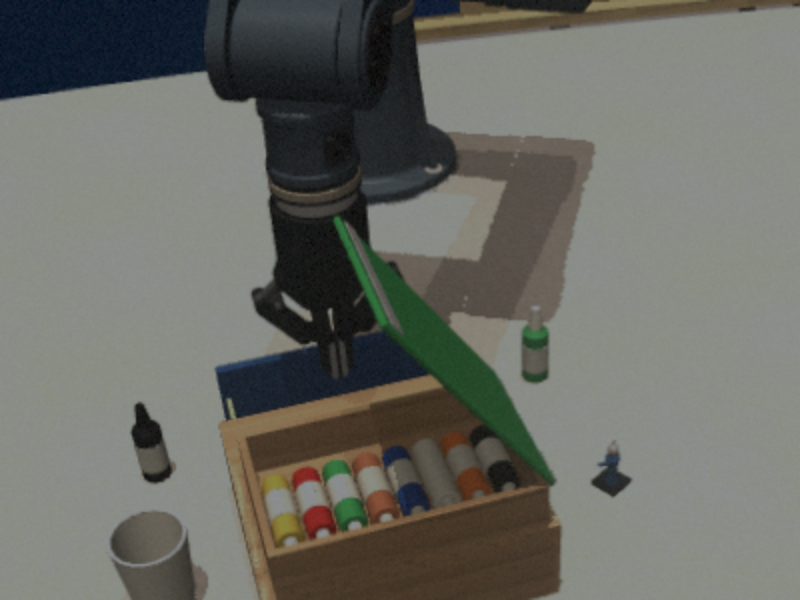

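```bash
python3 - <<'E'
from h import *
np.set_printoptions(precision=0,suppress=True)
im,X=cloud("scene")
hsv=cv2.cvtColor(im,cv2.COLOR_RGB2HSV);H,S=hsv[...,0],hsv[...,1]
m=(H>100)&(H<125)&(S>120)&(X[...,2]>20)&(X[...,2]<75)&(X[...,0]>400)&(X[...,0]<560)&(X[...,1]>-230)&(X[...,1]<10)
P=X[m];P=P[abs(P[:,2]-62)<8]
a=np.radians(4.45);ex=np.array([np.cos(a),np.sin(a),0]);ey=np.array([-np.sin(a),np.cos(a),0])
c=np.array([625,-95,0]);print(len(P),np.percentile((P-c)@ex,[1,10,50,90,99]),np.percentile((P-c)@ey,[1,50,99]),)
d=np.load("scene0.npz");hsv=cv2.cvtColor(d["im"],cv2.COLOR_RGB2HSV);H,S=hsv[...,0],hsv[...,1];X0=d["X"]
m=(H>100)&(H<125)&(S>120)&(abs(X0[...,2]-62)<8)&(X0[...,0]>400)&(X0[...,0]<560)&(X0[...,1]>-230)&(X0[...,1]<10)
P=X0[m];print(len(P),np.percentile((P-c)@ex,[1,10,50,90,99]))
for u,v in((230,240),(230,230),(230,246),(225,245),(235,245),(180,250),(250,240)):print(u,v,im[v,u],X[v,u])
print(observe()["tool_pos"])
E
```

```text
222 [-181. -179. -175. -173. -172.] [-97. -49.  56.]
279 [-181. -179. -176. -174. -172.]
230 240 [43 40 36] [ 497. -102.   87.]
230 230 [49 47 44] [ 494. -100.  106.]
230 246 [23 19 17] [ 499. -104.   76.]
225 245 [25 26 23] [ 494. -112.   76.]
235 245 [22 29 40] [448. -91.  36.]
180 250 [22 34 45] [ 458. -189.   53.]
250 240 [21 28 42] [447. -63.  40.]
[ 486. -106.   38.]
```

```bash
python3 - <<'E'
from h import *
np.set_printoptions(precision=0,suppress=True)
im,X=cloud("scene")
for u in(224,228,230,232):
  for v in range(236,262,2):print(u,v,im[v,u],X[v,u])
E
```

```text
224 236 [28 31 30] [ 494. -111.   95.]
224 238 [32 27 26] [ 494. -112.   91.]
224 240 [28 27 26] [ 491. -112.   85.]
224 242 [24 23 24] [ 496. -113.   84.]
224 244 [24 23 25] [ 495. -113.   79.]
224 246 [33 32 34] [ 451. -111.   40.]
224 248 [29 33 44] [ 451. -112.   35.]
224 250 [18 29 40] [ 449. -112.   29.]
224 252 [33 39 48] [ 450. -112.   26.]
224 254 [21 28 37] [ 448. -113.   19.]
224 256 [19 29 40] [ 453. -114.   18.]
224 258 [44 43 44] [ 452. -114.   13.]
224 260 [135 108  77] [ 534. -119.   76.]
228 236 [18 15 14] [ 498. -105.   97.]
228 238 [37 34 33] [ 498. -105.   93.]
228 240 [45 44 42] [ 496. -106.   87.]
228 242 [54 53 47] [ 495. -106.   82.]
228 244 [60 58 57] [ 497. -107.   79.]
228 246 [57 54 51] [ 497. -107.   74.]
228 248 [51 51 49] [ 497. -108.   71.]
228 250 [24 31 42] [ 452. -105.   30.]
228 252 [20 29 41] [ 451. -105.   25.]
228 254 [24 31 44] [ 451. -106.   20.]
228 256 [18 27 38] [ 451. -106.   15.]
228 258 [113  90  68] [ 528. -112.   74.]
228 260 [133 106  74] [ 535. -113.   76.]
230 236 [61 60 57] [ 496. -102.   95.]
230 238 [48 45 44] [ 498. -102.   92.]
[... 221 characters left out ...]
 -101.   29.]
230 252 [22 32 44] [ 450. -102.   23.]
230 254 [26 31 42] [ 449. -102.   18.]
230 256 [27 33 43] [ 449. -102.   13.]
230 258 [118  94  69] [ 530. -109.   75.]
230 260 [133 110  77] [ 537. -109.   77.]
232 236 [57 56 52] [499. -98.  96.]
232 238 [55 52 51] [497. -99.  91.]
232 240 [59 56 54] [497. -99.  86.]
232 242 [57 55 52] [497. -99.  82.]
232 244 [62 61 55] [ 496. -100.   77.]
232 246 [58 56 55] [ 500. -101.   76.]
232 248 [33 35 44] [450. -97.  31.]
232 250 [24 30 41] [449. -98.  26.]
232 252 [23 30 41] [449. -98.  22.]
232 254 [31 33 42] [448. -98.  16.]
232 256 [27 33 39] [450. -99.  13.]
232 258 [127 100  72] [ 530. -105.   74.]
232 260 [133 111  80] [ 537. -106.   76.]
```

The scene view shows the fingertips at about (230,247) in front of the blue inner face. They passed over the drawer front, which has not moved. The tip's true z is about 71 mm, though 38 is reported, so I'll check that offset against the first picture.

```bash
python3 - <<'E'
from h import *
np.set_printoptions(precision=0,suppress=True)
d=np.load("scene0.npz");X=d["X"];im=d["im"]
m=np.zeros((480,640),bool);m[0:70,480:565]=1
P=X[m&(np.linalg.norm(X[...,:2]-[195,594],axis=2)<75)&(im.max(2)<70)]
P=P[P[:,2].argsort()];print(len(P),P[:25])
R=np.array(observe()["tool_rot"]);print(observe()["q"],observe()["tool_pos"],observe()["tau"])
E
```

```text
2026 [[208. 636. 245.]
 [215. 634. 246.]
 [204. 639. 246.]
 [217. 635. 246.]
 [220. 636. 247.]
 [187. 547. 248.]
 [180. 548. 248.]
 [188. 549. 248.]
 [218. 637. 249.]
 [185. 548. 249.]
 [192. 549. 250.]
 [220. 633. 250.]
 [219. 631. 250.]
 [221. 638. 250.]
 [188. 548. 251.]
 [190. 550. 251.]
 [183. 544. 251.]
 [218. 639. 251.]
 [211. 633. 251.]
 [218. 631. 252.]
 [201. 637. 252.]
 [185. 545. 252.]
 [220. 635. 252.]
 [179. 543. 252.]
 [181. 547. 253.]]
[ -25.   36.  108.   -0.   36. -120.] [ 486. -106.   39.] [  0. -39.  -8.  -0.   0.  -0.]
```

```bash
python3 -m inch '[[0,0,0.01,0,0,0],[0,0,0.03,0,0,0],[-0.02,-0.001,0.03,0,0,0],[-0.05,-0.004,0.03,0,0,0],[-0.075,-0.006,0.03,0,0,0],[-0.082,-0.006,0.02,0,0,0],[-0.082,-0.006,0,0,0,0],[-0.082,-0.006,-0.015,0,0,0],[-0.082,-0.006,-0.022,0,0,0],[-0.082,-0.006,-0.022,0,0,0]]'
python3 - <<'E'
from h import *
np.set_printoptions(precision=0,suppress=True)
im,X=cloud("scene");cv2.imwrite("pics/scene2.png",cv2.resize(im[60:360,60:460,::-1],None,fx=2,fy=2))
m=(np.linalg.norm(X[...,:2]-[405,-112],axis=2)<90)&(im.max(2)<90)&(X[...,2]>45)&(X[...,2]<300)&(X[...,0]<435)
P=X[m]
for z in range(45,260,10):
    Q=P[abs(P[:,2]-z)<5]
    if len(Q):print(z,len(Q),Q.min(0)[:2],Q.max(0)[:2])
E
```

```text
t: 7.35
tool_pos: [404.7, -112.1, 16.6]
tool_rot: [[-0.997, -0.076, -0.0], [-0.076, 0.997, 0.0], [0.0, 0.0, -1.0]]
contact_force: [-0.8, 0.2, 0.5]
grip_width: 0.4
finger_force: 0.0
45 7 [ 410. -117.] [ 416. -105.]
55 59 [ 400. -125.] [420. -98.]
65 70 [ 400. -125.] [419. -97.]
75 66 [ 400. -125.] [421. -98.]
85 74 [ 396. -126.] [420. -89.]
95 168 [ 395. -145.] [422. -76.]
105 234 [ 389. -154.] [423. -72.]
115 175 [ 388. -160.] [425. -72.]
125 154 [ 408. -168.] [428. -75.]
135 276 [ 389. -172.] [427. -50.]
145 266 [ 398. -171.] [429. -52.]
155 230 [ 396. -153.] [429. -69.]
165 54 [ 404. -152.] [423. -72.]
175 40 [ 406. -148.] [435. -74.]
185 70 [ 404. -148.] [435. -76.]
195 91 [ 408. -148.] [434. -74.]
205 79 [ 411. -148.] [435. -76.]
215 191 [ 395. -148.] [435. -75.]
225 109 [ 397. -148.] [435. -80.]
235 93 [ 411. -146.] [435. -78.]
245 119 [ 403. -146.] [435. -76.]
255 139 [ 400. -146.] [435. -76.]
```

View pics/scene2.png

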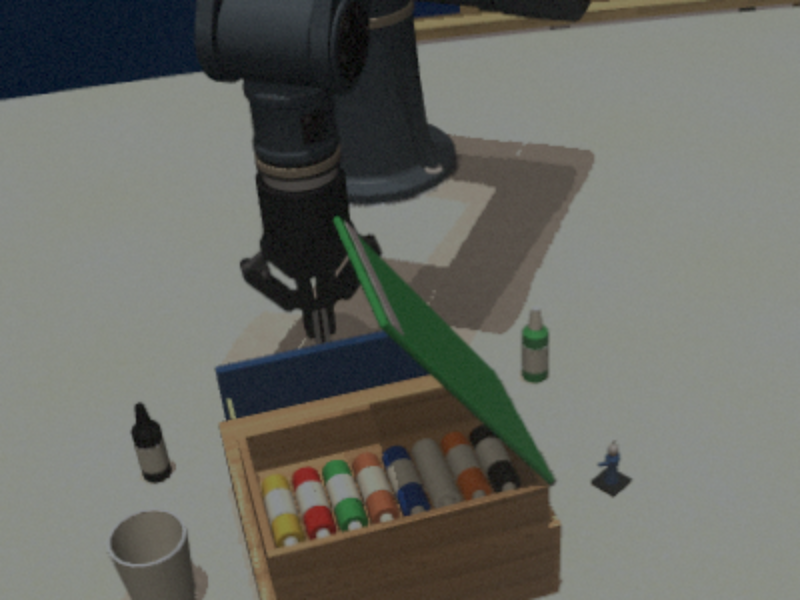

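The fingers at crop (318,330) are now outside the drawer front, and their tips are behind its top edge (tip z about 46, reported 17). I'll lower a little more and push gently.

```bash
python3 -m inch '[[0,0,-0.006,0,0,0],[0.005,0,-0.006,0,0,0],[0.01,0.001,-0.006,0,0,0],[0.013,0.001,-0.006,0,0,0],[0.016,0.001,-0.006,0,0,0],[0.018,0.001,-0.006,0,0,0],[0.02,0.002,-0.006,0,0,0],[0.022,0.002,-0.006,0,0,0],[0.024,0.002,-0.006,0,0,0],[0.026,0.002,-0.006,0,0,0],[0.028,0.002,-0.006,0,0,0],[0.031,0.002,-0.006,0,0,0],[0.034,0.003,-0.006,0,0,0],[0.037,0.003,-0.006,0,0,0],[0.04,0.003,-0.006,0,0,0],[0.043,0.003,-0.006,0,0,0],[0.046,0.003,-0.006,0,0,0],[0.048,0.004,-0.006,0,0,0],[0.05,0.004,-0.006,0,0,0],[0.05,0.004,-0.006,0,0,0]]'
python3 - <<'E'
from h import *
np.set_printoptions(precision=0,suppress=True)
im,X=cloud("scene")
hsv=cv2.cvtColor(im,cv2.COLOR_RGB2HSV);H,S=hsv[...,0],hsv[...,1]
m=(H>100)&(H<125)&(S>120)&(X[...,0]>400)&(X[...,0]<560)&(X[...,1]>-230)&(X[...,1]<10)
P=X[m];P=P[abs(P[:,2]-62)<8]
a=np.radians(4.45);ex=np.array([np.cos(a),np.sin(a),0]);c=np.array([625,-95,0])
print(len(P),np.percentile((P-c)@ex,[1,10,50,90,99]))
E
```

```text
t: 9.9
tool_pos: [455.3, -108.3, 10.6]
tool_rot: [[-0.997, -0.076, 0.001], [-0.076, 0.997, -0.0], [-0.001, -0.001, -1.0]]
contact_force: [-0.0, 0.5, 0.0]
grip_width: -0.1
finger_force: 0.1
325 [-156. -153. -150. -148. -146.]
```

```bash
python3 -m inch '[[0.002,0,0,0,0,0],[0.005,0,0,0,0,0],[0.009,0.001,0,0,0,0],[0.013,0.001,0,0,0,0],[0.017,0.001,0,0,0,0],[0.021,0.002,0,0,0,0],[0.025,0.002,0,0,0,0],[0.029,0.002,0,0,0,0],[0.033,0.003,0,0,0,0],[0.037,0.003,0,0,0,0],[0.041,0.003,0,0,0,0],[0.044,0.003,0,0,0,0],[0.047,0.004,0,0,0,0],[0.05,0.004,0,0,0,0],[0.052,0.004,0,0,0,0],[0.054,0.004,0,0,0,0],[0.056,0.004,0,0,0,0],[0.057,0.004,0,0,0,0],[0.057,0.004,0,0,0,0]]'
python3 -m inch '[[0.001,0,0,0,0,0],[0.002,0,0,0,0,0],[0.002,0,0,0,0,0]]'
python3 -m inch '[[0.001,0,0,0,0,0],[0.002,0,0,0,0,0],[0.002,0,0,0,0,0]]'
```

```text
t: 12.32
tool_pos: [511.9, -104.2, 10.5]
tool_rot: [[-0.997, -0.076, 0.0], [-0.076, 0.997, -0.0], [-0.0, -0.0, -1.0]]
contact_force: [-0.4, 1.6, -0.5]
grip_width: -0.2
finger_force: 0.4
t: 12.7
tool_pos: [513.8, -104.1, 10.5]
tool_rot: [[-0.997, -0.076, 0.0], [-0.076, 0.997, -0.0], [-0.0, -0.0, -1.0]]
contact_force: [-0.6, 0.2, 0.5]
grip_width: 0.2
finger_force: 0.5
t: 13.08
tool_pos: [515.9, -104.2, 10.5]
tool_rot: [[-0.997, -0.076, 0.0], [-0.076, 0.997, -0.0], [-0.0, -0.0, -1.0]]
contact_force: [-0.7, 1.2, -0.2]
grip_width: -0.3
finger_force: 0.4
```

```bash
python3 -m inch '[[0.001,0,0,0,0,0],[0.002,0,0,0,0,0],[0.002,0,0,0,0,0]]'
python3 -m inch '[[0.001,0,0,0,0,0],[0.002,0,0,0,0,0],[0.002,0,0,0,0,0]]'
```

```text
t: 13.45
tool_pos: [516.1, -104.1, 10.5]
tool_rot: [[-0.997, -0.076, -0.003], [-0.076, 0.997, 0.0], [0.003, 0.001, -1.0]]
contact_force: [-4.4, -1.1, 3.3]
grip_width: 0.2
finger_force: 2.6
t: 13.82
tool_pos: [515.9, -104.0, 10.5]
tool_rot: [[-0.997, -0.077, -0.007], [-0.077, 0.997, 0.001], [0.007, 0.002, -1.0]]
contact_force: [-9.7, -4.6, 6.6]
grip_width: -0.4
finger_force: 4.9
```

The drawer is home: hard stop at TCP x = 516 with force rising. Next I'll retract, rise and go above the lid.

```bash
python3 -m inch '[[-0.01,-0.001,0,0,0,0],[-0.03,-0.002,0,0,0,0],[-0.044,-0.003,0.01,0,0,0],[-0.048,-0.004,0.05,0,0,0],[-0.048,-0.004,0.1,0,0,0],[-0.048,-0.004,0.15,0,0,0],[-0.048,-0.004,0.2,0,0,0],[-0.048,-0.004,0.25,0,0,0],[-0.048,-0.004,0.285,0,0,0],[-0.04,-0.004,0.295,0,0,0],[-0.02,0,0.295,0,0,0],[0.02,0.005,0.295,0,0,0],[0.06,0.012,0.295,0,0,0],[0.1,0.02,0.295,0,0,0],[0.12,0.025,0.295,0,0,0],[0.129,0.026,0.295,0,0,0],[0.129,0.026,0.295,0,0,0],[0.129,0.026,0.295,0,0,0]]'
python3 - <<'E'
from h import *
im,X=cloud("scene");cv2.imwrite("pics/scene3.png",cv2.resize(im[60:360,60:460,::-1],None,fx=2,fy=2))
E
```

```text
t: 16.08
tool_pos: [647.8, -78.3, 305.2]
tool_rot: [[-0.997, -0.075, -0.001], [-0.075, 0.997, 0.0], [0.001, 0.0, -1.0]]
contact_force: [0.2, -0.8, -0.6]
grip_width: -0.1
finger_force: 0.0
```

View pics/scene3.png

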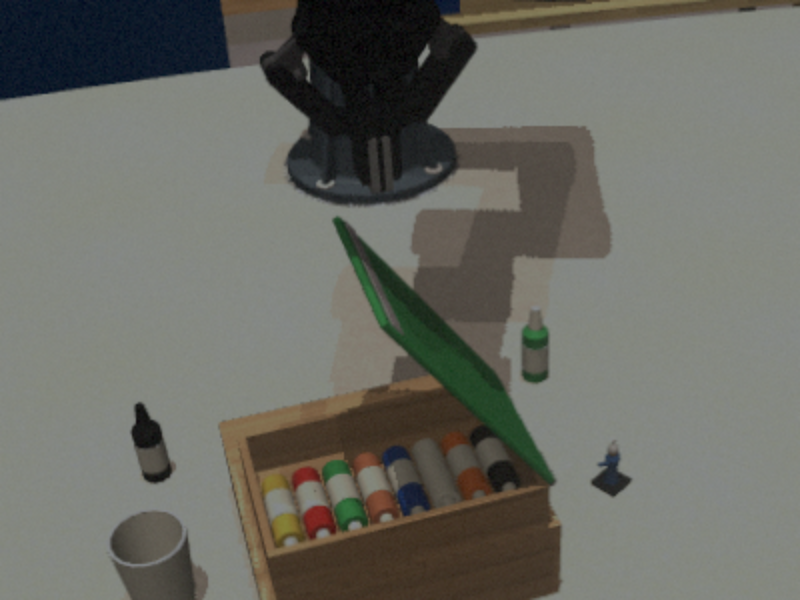

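The drawer front has disappeared into the case and the bystanders are in place. The fingertips at crop (380,190) hang above the lid's outer side. I'll descend onto the lid.

```bash
python3 -m inch '[[0,0.002,-0.01,0,0,0],[0,0.003,-0.022,0,0,0],[0,0.003,-0.032,0,0,0],[0,0.003,-0.038,0,0,0],[0,0.003,-0.044,0,0,0],[0,0.003,-0.049,0,0,0],[0,0.003,-0.054,0,0,0],[0,0.003,-0.059,0,0,0],[0,0.003,-0.064,0,0,0],[0,0.003,-0.069,0,0,0],[0,0.003,-0.074,0,0,0],[0,0.003,-0.074,0,0,0]]'
python3 - <<'E'
from h import *
np.set_printoptions(precision=3,suppress=True)
im,X=cloud("scene");cv2.imwrite("pics/scene4.png",cv2.resize(im[60:360,60:460,::-1],None,fx=2,fy=2))
E
```

```text
t: 17.62
tool_pos: [648.5, -75.0, 231.0]
tool_rot: [[-0.997, -0.076, -0.001], [-0.076, 0.997, 0.0], [0.001, 0.0, -1.0]]
contact_force: [-0.0, -1.2, 0.2]
grip_width: 0.1
finger_force: 0.0
```

View pics/scene4.png

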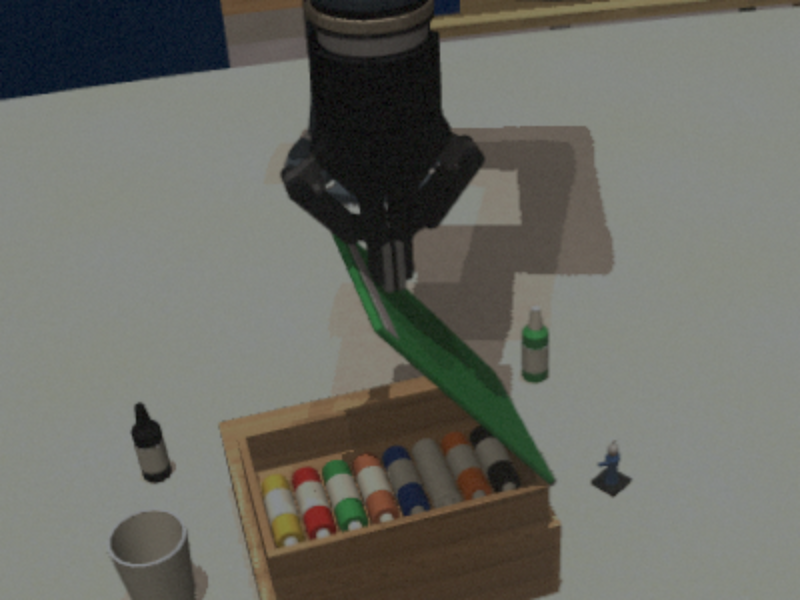

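The fingertips sit on the lid's outer face near its free edge, at crop (395,285), and the lid has begun to give. I'll keep pressing down while drifting towards -y.

```bash
python3 -m inch '[[0,0,-0.003,0,0,0],[0,-0.001,-0.008,0,0,0],[0,-0.002,-0.014,0,0,0],[0,-0.003,-0.02,0,0,0],[0,-0.004,-0.026,0,0,0],[0,-0.006,-0.032,0,0,0],[0,-0.008,-0.038,0,0,0],[0,-0.01,-0.044,0,0,0],[0,-0.012,-0.05,0,0,0],[0,-0.014,-0.056,0,0,0],[0,-0.016,-0.062,0,0,0],[0,-0.018,-0.068,0,0,0],[0,-0.02,-0.074,0,0,0],[0,-0.022,-0.08,0,0,0],[0,-0.024,-0.086,0,0,0],[0,-0.026,-0.092,0,0,0],[0,-0.028,-0.097,0,0,0],[0,-0.03,-0.1,0,0,0],[0,-0.03,-0.1,0,0,0]]'
python3 - <<'E'
from h import *
np.set_printoptions(precision=3,suppress=True)
im,X=cloud("scene");cv2.imwrite("pics/scene5.png",cv2.resize(im[60:360,60:460,::-1],None,fx=2,fy=2))
E
```

```text
t: 20.05
tool_pos: [648.1, -105.0, 130.9]
tool_rot: [[-0.997, -0.076, -0.001], [-0.076, 0.997, 0.0], [0.001, 0.001, -1.0]]
contact_force: [-0.3, 0.2, 0.6]
grip_width: 0.0
finger_force: 0.0
```

View pics/scene5.png

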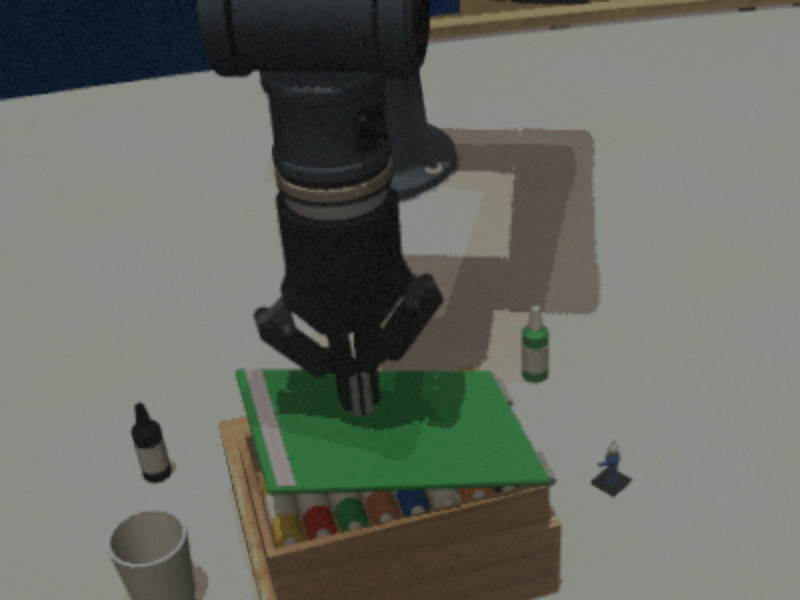

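The lid is nearly down, with the fingers at crop (358,410). I'll finish slowly.

```bash
python3 -m inch '[[0,-0.002,-0.004,0,0,0],[0,-0.005,-0.008,0,0,0],[0,-0.008,-0.012,0,0,0],[0,-0.011,-0.016,0,0,0],[0,-0.014,-0.02,0,0,0],[0,-0.017,-0.024,0,0,0],[0,-0.02,-0.027,0,0,0],[0,-0.02,-0.03,0,0,0],[0,-0.02,-0.032,0,0,0],[0,-0.02,-0.034,0,0,0],[0,-0.02,-0.034,0,0,0]]'
python3 -m inch '[[0,0,-0.001,0,0,0],[0,0,-0.002,0,0,0],[0,0,-0.002,0,0,0]]'
python3 -m inch '[[0,0,-0.001,0,0,0],[0,0,-0.002,0,0,0],[0,0,-0.002,0,0,0]]'
```

```text
t: 21.48
tool_pos: [648.6, -124.9, 97.3]
tool_rot: [[-0.997, -0.076, -0.0], [-0.076, 0.997, 0.0], [0.0, 0.0, -1.0]]
contact_force: [-0.1, -0.1, -0.7]
grip_width: -0.1
finger_force: 0.0
t: 21.85
tool_pos: [648.6, -124.9, 96.3]
tool_rot: [[-0.997, -0.076, 0.0], [-0.076, 0.997, 0.0], [-0.0, 0.0, -1.0]]
contact_force: [-1.7, 0.6, 5.0]
grip_width: -0.2
finger_force: 2.5
t: 22.22
tool_pos: [648.7, -125.0, 96.1]
tool_rot: [[-0.997, -0.076, 0.001], [-0.076, 0.997, -0.0], [-0.001, -0.0, -1.0]]
contact_force: [-3.4, 0.4, 13.2]
grip_width: 0.2
finger_force: 6.7
```

Stop reached at 13 N. I'll hold briefly, lift clear, and verify from both cameras.

```bash
python3 -m inch '[[0,0,0,0,0,0],[0,0,0,0,0,0],[0,0,0.004,0,0,0],[0,0,0.02,0,0,0],[0,0,0.06,0,0,0],[0,0,0.1,0,0,0],[0,0,0.14,0,0,0],[-0.03,0.03,0.18,0,0,0],[-0.07,0.07,0.2,0,0,0],[-0.1,0.11,0.2,0,0,0],[-0.13,0.15,0.2,0,0,0],[-0.15,0.19,0.2,0,0,0],[-0.18,0.23,0.2,0,0,0],[-0.2,0.28,0.2,0,0,0],[-0.21,0.33,0.2,0,0,0],[-0.22,0.38,0.2,0,0,0],[-0.22,0.42,0.2,0,0,0],[-0.22,0.44,0.2,0,0,0],[-0.22,0.44,0.2,0,0,0]]'
python3 - <<'E'
from h import *
np.set_printoptions(precision=1,suppress=True)
im,X=cloud("top");cv2.imwrite("pics/top2.png",cv2.resize(im[120:360,260:520,::-1],None,fx=2.3,fy=2.3))
H,S,V=cv2.split(cv2.cvtColor(im,cv2.COLOR_RGB2HSV))
R=np.zeros((480,640),bool);R[120:340,325:470]=1
g=R&(H>45)&(H<80)&(S>120)&(X[...,2]>100);P=X[cv2.erode(g.astype(np.uint8),np.ones((3,3)))>0]
c=P.mean(0);n=np.linalg.svd(P-c,full_matrices=0)[2][2];n*=np.sign(n[2]);print("lid",len(P),c,"tilt",np.arcsin(n[1]),n)
b=R&(H>100)&(H<125)&(S>120)&(abs(X[...,2]-64)<8);b[:240]=0;P=X[b];print("front",len(P),cv2.minAreaRect(P[:,:2].astype(np.float32)) if len(P) else 0)
E
```

```text
t: 24.6
tool_pos: [428.7, 315.3, 293.5]
tool_rot: [[-0.997, -0.078, 0.0], [-0.078, 0.997, -0.001], [-0.0, -0.001, -1.0]]
contact_force: [-0.3, 0.0, -0.3]
grip_width: 0.3
finger_force: 0.0
lid 5999 [658.9 -83.7 124.3] tilt 0.0003296528630790992 [-0.  0.  1.]
front 116 ((526.2781982421875, -102.17937469482422), (1.5052509307861328, 200.3424835205078), 4.644043445587158)
```

View pics/top2.png

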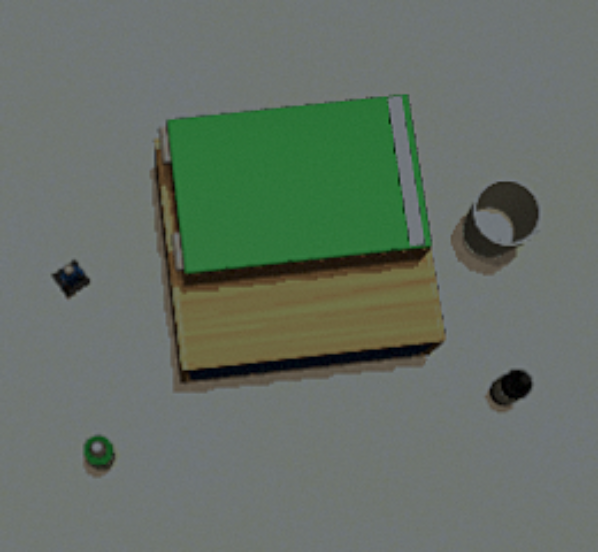

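The lid is flat (tilt 0.000, top at 124 mm), the drawer front is flush with the case at crop (310,360), and the bystanders haven't moved. Handing in.

```bash
python3 -c "
from rig import *;print(sign_off())"
```

```text
the job is handed in; nothing more can be done
None
```

I pushed the drawer fully home, pressed the lid fully shut without slamming either, and handed the job in at about 25 s; the final pictures show the bystanders in place, but the figure is out of sight in the closed drawer and no verdict was returned.

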